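# Hold the sprung key box open

### The job

Take the round power bank off the lid of the wooden key box and set it down, not dropped, flat and centred on the round charging pad, and let go of it. Only then raise the key box's lid and hold it steady, open at 60 degrees from closed, so that someone can take the keys from the dish inside; the lid shuts by itself when let go, so finish while still holding it there with the gripper. Leave the other things on the shelf where they are.

Things in the scene. Friction and masses are not known exactly. Their poses are not given: they have to be found in the camera images.
- keybox: Brown wooden box fixed to the shelf, 130 mm (its x) by 180 mm (its y) by 60 mm high, walls 8 mm, closed by a hinged lid; inside, part of the box, a white dish with two keys. Origin: centre of its underside. Its x axis points from the front, with the steel rail, to the hinge at the back; z up. Stands on the left or the right, turned up to 0.35 rad.
- lid (a joint): Angle of the key box's lid in rad: 0 closed (level), grows as its front edge rises, stop at 1.45; 60 degrees is 1.047. A wooden board 134 mm (box x) by 184 by 8 mm, 0.18 to 0.35 kg, on the box's rim: closed, its top is 68 mm above the shelf. Weight and a spring shut it from every angle; holding it up at the rail takes 1 to 4 N.
- lid_hinge (a point): Middle of the hinge axis, on the box's back rim: 65 mm along the box's +x from its origin, 60 mm up. The axis runs along the box's y.
- lid_rail (a point): Middle of the lid's rail: a round steel bar 10 mm thick, 110 mm long along the box's y, on an arm at each end, 46 mm clear of the lid's front edge, free above and below. It turns with the lid: 180 mm from the hinge axis, 4 mm above the lid's underside; closed, 115 mm in front of the box's centre, 64 mm above the shelf. A pinched bar can turn between the pads.
- power_bank: Round white power bank, a flat cylinder 58 mm in diameter and 28 mm high, 0.13 to 0.25 kg. Origin: centre of its underside, z up. Lies loose and flat on the closed lid at the start.
- pad: Round grey charging pad, a flat disc 100 mm in diameter and 8 mm high with a short cable stub towards +x, fixed to the shelf. Origin: centre of its underside; its flat top is 8 mm above the shelf. Stands on the other side from the key box.
- canister: Aluminium canister with twist cap, upright, 51 mm in diameter, 106 mm high, behind the pad. Origin: centre of its underside. A bystander: stays where it is.
- earbud_case: Black earbud case, 46 x 60 x 24 mm, in front of the pad. Origin: centre of its underside. A bystander: stays where it is.
- pump_head: Chrome bike pump head, about 26 x 80 x 38 mm, lying behind the key box. Origin: centre of its underside. A bystander: stays where it is.
- tracker: Orange dog tag tracker, a disc 36 mm in diameter and 9 mm high with a small ear, far to the right, nearer the robot. Origin: centre of its underside. A bystander: stays where it is.
- tape_measure: Black tape measure, 62 x 30 x 58 mm, far to the right. Origin: centre of its underside. A bystander: stays where it is.
- glasses_case: Grey glasses case, 58 x 155 x 36 mm, far to the left. Origin: centre of its underside. A bystander: stays where it is.
Mind the look-alikes: they are no part of the job. Several things have the shape of the power_bank; the one meant has the colours described above.

How it is judged:
By the outcome, as a careful person would: the job done as asked, in the order asked, and still so for the second after the job is handed in, while the arm keeps its last pose, push and grip.
It also fails if it takes over 58 s, if anything falls off the work surface, if the arm or the gripper's body presses on something with over 40 N, if the wrist force passes 120 N, or if a joint passes its speed limit or range.

### The arm

A 6-joint arm with a two-finger parallel gripper is mounted at the origin on the work surface. World frame = base frame: x ahead of the robot, y to its left, z up, the work surface at z = 0. Lengths are in m, angles in degrees, forces in N, time in s.
With the tool pointing down it reaches from about 0.275 to 0.875 m from the base axis. Payload 12.5 kg.
Tool frame: the origin (TCP) lies between the finger pads; the fingertips stand 19 mm ahead of it and the grasp point (between the pads) is the TCP; z points along the fingers, y is the line along which they close (so a half turn about z gives the same grasp; the last joint's range is limited). The gripper opens to 85 mm and grips with 20 to 120 N. Pads are 22 mm wide; open, the fingers measure 114 mm over their backs; the gripper's body (76 mm by 85 mm) begins 54 mm behind the grasp point. The pads swing forward as they close: fully open they stand 13 mm farther back than shut.
Start: joints at [-77.097, 20.094, 94.641, -0, 65.266, -4.847], TCP at [0.168, -0.524, 0.25] pointing down, gripper open.
Joint ranges: [-157.81, 157.81], [-45, 120.19], [0.68, 151.7], [-89.99, 269.99], [4.06, 180], [-164.3, 164.3]. Speed limits (degrees/s): [127.2, 127.2, 159.86, 180, 180, 180].

### API

Orientations are given as [roll, pitch, yaw] about the fixed x, y, z axes, in that order (R = Rz(yaw) Ry(pitch) Rx(roll)).
In Python, from bench import r, viewer gives the robot as it stands.
- The arm moves only by the tool arm_command, never from a script. Its argument "commands" is a list that holds one entry, the list of rows, each a list of 4 numbers: the shift along the tool's x, y, z in mm, then the turn about the tool's z in degrees. A call has 1 to 5 rows; each row shifts and turns the commanded pose from where the row before left it, along the tool's axes as they then stand; what a row does not reach is not made up. A row lasts 1/8 s, in which the tool goes at most 62.5 mm and 10.7 degrees, less where a joint would pass 70% of its speed; a pose out of reach is approached as far as the arm can. A call is refused whole if a number of a shift passes 62.5 or a number of a turn 10.7, either way. A call with a gripper value outside its range is refused whole. "grip" is the finger opening in mm, from 0 to 85.4, set as the call begins (left out, the last holds). The fingers move at their own pace and stop on an object; "grip_force" is the grip in N (left out, the last holds). Time passes only in rows, so rows that do not move let the fingers close. It gives the time, the measured TCP pose, the force, the opening and the grip force at its end, in the units of the state.
- r.observe(): the state, without advancing time (a new reading comes with each control period).
- viewer.snapshot(name): name is "side" or "top" or "wrist"; returns a dict with "frame" (480x640x3 uint8, red, green, blue), "fx", "fy", "cx", "cy" (pixels), "view" (4x4, takes a point from world to camera coordinates); the wrist camera has in their place "tool_from_camera" (4x4, takes a point from camera to tool coordinates, whose origin is the TCP and whose axes are the flange's). Camera axes: x right, y up, looking along -z (the intrinsics and any distortion apply to the point x, -y, -z); pixel columns grow to the right and rows downward; lengths in m; the calibration is good to about 2 mm. A picture is of the moment at which its call begins: read the wrist's pose just before it. There is no depth.
- r.close_job(): hands the job in; it is judged then, once.
Trained networks look in the newest picture that a camera, given by its name, has taken for a name from the list of things; names that differ only in an ending like _2 or _b are one class to them, and where a whole thing is asked for, a point or a joint stands for the part that bears it (a point fixed in the world has none). Each returns a list of dicts, best first, with "conf" (0 to 1); they miss things now and then, are a little off and sometimes report something else, mostly with a low value. They report only what shows in the picture. A call takes as long as a camera call. They do not tell look-alikes from the thing itself.
- viewer.recognise(camera, target): "bbox" ([left, top, width, height] as shares, 0 to 1, of the picture: columns of its width, rows of its height, round what is visible of it).
- viewer.spot_point(camera, target): "centre" ([column, row] as shares, 0 to 1, of the picture: columns of its width, rows of its height: a listed point, or the origin of a listed thing).
The state is a dict: "time_s": time; "joints": joint angles; "qvel": joint speeds; "effort": joint torques, N m; "tool_pos": TCP position; "eef_rot": TCP orientation; "ft_force": force on the tool from outside, world axes, zero at the start; "ft_torque": the same for the moment, N m; "grip_width": finger opening in m; "finger_force": force on a finger pad.
Only numpy, scipy, OpenCV 4.12 (cv2) and the standard library are available. Lean on these libraries where they do the work, as an engineer would, in place of code of your own. Each camera call takes 0.05 s, during which the arm holds its last target. There are 200 camera calls.

## Working session

There is one attempt and no reset: what is moved stays moved. The work goes in short steps, Python scripts to look and compute and a tool call to move; the robot and the scene stay as the last step left them, time stands still between calls to the robot, and variables do not carry over. Pictures are saved under pics/ and viewed, at most 10 in all, crops included, and the job is handed in when it is done.

Besides the shell and the picture viewer there is one more tool, called after "Request:" by a JSON object that holds its "api" and its "payload". arm_command: Moves the arm, as the interface text tells. Its arguments: {"type":"object","properties":{"commands":{"type":"array","items":{"type":"array","items":{"type":"array","items":{"type":"number"}}}},"grip":{"type":"number"},"grip_force":{"type":"number"}},"required":["commands"]}

```bash
ls; mkdir -p pics
cat > h.py <<'E'
import numpy as np, cv2
from bench import r, viewer
def snap(n,f=None):
    s=viewer.snapshot(n)
    if f: cv2.imwrite('pics/'+f,cv2.cvtColor(s['frame'],cv2.COLOR_RGB2BGR))
    return s
def ray(s,u,v,T=None):
    """pixel -> origin, dir in world; T = world_from_tool for wrist"""
    d=np.array([(u-s['cx'])/s['fx'],-(v-s['cy'])/s['fy'],-1.])
    M=np.linalg.inv(np.array(s['view'])) if 'view' in s else T@np.array(s['tool_from_camera'])
    return M[:3,3],M[:3,:3]@d
def atz(s,u,v,z,T=None):
    o,d=ray(s,u,v,T); return o+d*(z-o[2])/d[2]
def proj(s,p,T=None):
    M=np.array(s['view']) if 'view' in s else np.linalg.inv(T@np.array(s['tool_from_camera']))
    q=M[:3,:3]@np.array(p)+M[:3,3]
    return np.array([s['cx']+s['fx']*q[0]/-q[2], s['cy']-s['fy']*q[1]/-q[2]])
def toolT():
    from scipy.spatial.transform import Rotation as R
    o=r.observe(); T=np.eye(4); T[:3,:3]=R.from_euler('xyz',o['eef_rot'],degrees=True).as_matrix(); T[:3,3]=o['tool_pos']; return T
E
python3 - <<'E'
from h import *
print(r.observe())
for n in ['top','side']:
    s=snap(n,n+'0.png'); print({k:v for k,v in s.items() if k!='frame'})
    for t in ['keybox','lid_rail','lid_hinge','power_bank','pad','canister','earbud_case','pump_head','tracker','tape_measure','glasses_case']:
        for d in viewer.spot_point(n,t)[:4]:
            c=np.array(d['centre'])*[640,480]; print(n,t,round(d['conf'],2),c.round(1),atz(s,*c,{'lid_rail':.064,'lid_hinge':.06,'power_bank':.068}.get(t,0)).round(3))
E
```

```text
pics
{'time_s': 0.0, 'joints': array([-7.70956502e+01,  2.01248711e+01,  9.46796715e+01, -1.00842051e-03,
        6.52656279e+01, -4.84593575e+00]), 'qvel': array([ 0.06075505,  0.04483881, -0.09809898,  0.00573767, -0.05248992,
        0.02063165]), 'effort': array([ 1.68434366e-03, -5.06096292e+01, -2.91402233e+01, -4.34436060e-05,
        4.50367734e-03,  1.79454148e-06]), 'tool_pos': array([ 0.16763609, -0.5234824 ,  0.24973526]), 'eef_rot': array([-1.79930003e+02, -5.01565908e-03,  1.77507049e+01]), 'ft_force': array([-0.44119197,  0.41535765, -0.04425537]), 'ft_torque': array([-0.00682127,  0.02466642, -0.03506413]), 'finger_force': 0.0, 'grip_width': 0.08548457416124125}
{'fx': 457.3641021560992, 'fy': 457.3641021560992, 'cx': 314.4500581412929, 'cy': 236.1508198684929, 'view': array([[ 0.01620783, -0.99985979,  0.00420837, -0.00455021],
       [ 0.99653115,  0.0164972 ,  0.08156905, -0.57055726],
       [-0.08162703,  0.00287172,  0.99665881, -0.98328542],
       [ 0.        ,  0.        ,  0.        ,  1.        ]])}
top keybox 0.73 [232.6 227.1] [0.59 0.19 0.  ]
top lid_rai
[... 1389 characters left out ...]
 0.75 [367.  362.9] [0.356 0.216 0.068]
side power_bank 0.73 [256.1 298.4] [0.602 0.231 0.068]
side power_bank 0.68 [307.9 383.5] [0.411 0.308 0.068]
side pad 0.71 [368.8 221.4] [ 0.592 -0.152  0.   ]
side canister 0.85 [328.3 193.7] [ 0.738 -0.176  0.   ]
side canister 0.34 [207.8 386.3] [0.574 0.394 0.   ]
side canister 0.22 [230.1 286.5] [0.711 0.207 0.   ]
side earbud_case 0.87 [412.6 241. ] [ 0.472 -0.159  0.   ]
side pump_head 0.91 [228.6 285.3] [0.716 0.207 0.   ]
side tracker 0.53 [462.1 198.9] [ 0.449 -0.377  0.   ]
side tracker 0.22 [329.  192.7] [ 0.739 -0.181  0.   ]
side tape_measure 0.9 [416.3 170. ] [ 0.607 -0.415  0.   ]
side glasses_case 0.9 [206.8 385.7] [0.576 0.394 0.   ]
```

View pics/top0.png

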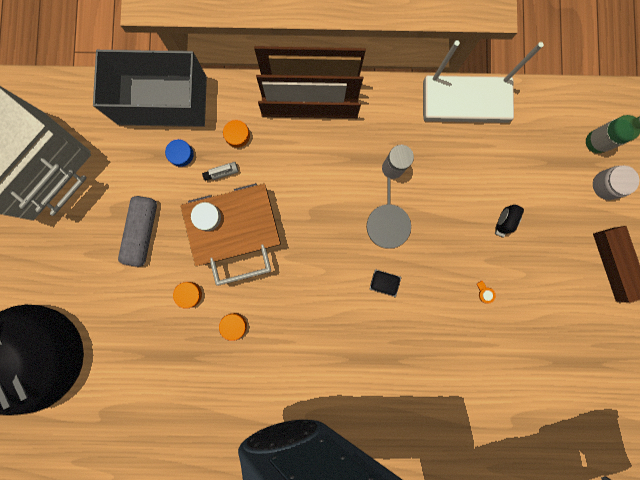

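View pics/side0.png

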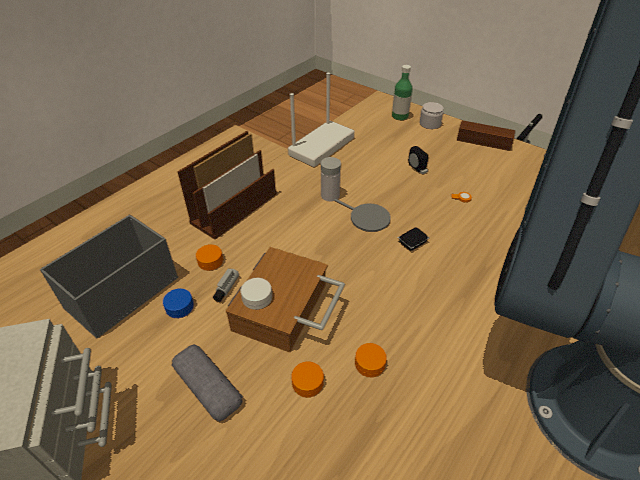

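The white disc on the lid is at top (205,216) / side (257,293). Things it could be taken for are three orange discs at top (236,133), (187,295) and (232,326), and a blue disc at (179,152). The description says white and on the lid, so I choose (205,216). Next I'll crop it closely and segment it to measure.

```bash
cat >> h.py <<'E'
def blob(m,near,rad=45):
    n,l,st,c=cv2.connectedComponentsWithStats(m.astype('uint8'))
    k=min([i for i in range(1,n) if st[i,4]>60],key=lambda i:np.hypot(*(c[i]-near)))
    pts=cv2.findContours((l==k).astype('uint8'),cv2.RETR_EXTERNAL,cv2.CHAIN_APPROX_NONE)[0][0]
    return c[k],cv2.fitEllipse(cv2.convexHull(pts)),st[k]
def plan(target,yaw,nmax=60,turn=10):
    """rows (tool axes) from the present pose to world target/yaw, tool down"""
    o=r.observe(); p=np.array(o['tool_pos']); y=o['eef_rot'][2]
    d=np.array(target)-p; dy=(yaw-y+180)%360-180
    n=int(max(np.ceil(np.linalg.norm(d)/nmax),np.ceil(abs(dy)/turn),1)); out=[]
    for i in range(n):
        a=np.radians(y+dy*i/n); s=d/n
        X=np.array([np.cos(a),np.sin(a)]);Y=np.array([np.sin(a),-np.cos(a)])
        out.append([round(float(v),1) for v in (1000*X@s[:2],1000*Y@s[:2],-1000*s[2],-dy/n)])
    print('at',p.round(4),round(y,2),'F',np.round(o['ft_force'],1),'w',round(o['grip_width'],4),'t',o['time_s'])
    for i in range(0,n,5): print(out[i:i+5])
E
python3 - <<'E'
from h import *
im={n:cv2.imread(f'pics/{n}0.png') for n in('top','side')}
cv2.imwrite('pics/c1.png',cv2.resize(im['top'][165:295,160:300],None,fx=4,fy=4,interpolation=cv2.INTER_CUBIC))
for n,a,b in(('top',(205,216),(388,226)),('side',(257,289),(370,217))):
    s=snap(n); h=cv2.cvtColor(s['frame'],cv2.COLOR_RGB2HSV)
    c,e,st=blob((h[...,1]<45)&(h[...,2]>150),a); print(n,'bank',c,e,st,atz(s,*c,.096 if n=='top' else .090))
    c,e,st=blob((h[...,1]<60)&(h[...,2]>60),b); print(n,'pad',c,e,st,atz(s,*e[0],.008),np.median(h[int(b[1])-3:int(b[1])+3,int(b[0])-3:int(b[0])+3].reshape(-1,3),0))
plan([.602,.225,.30],106.7)
E
```

```text
top bank [204.14213198 215.76142132] ((204.2031707763672, 215.7274169921875), (26.905553817749023, 27.541234970092773), 42.221927642822266) [191 203  27  27 591] [0.60273276 0.23143543 0.096     ]
top pad [391.16147687 205.27268683] ((394.1554870605469, 198.4571990966797), (52.89639663696289, 104.89972686767578), 11.448736190795898) [ 367  145   46  103 2248] [ 0.65991332 -0.17328813  0.008     ] [ 24.5  24.5 126. ]
side bank [255.44106464 289.19201521] ((255.4328155517578, 289.2010803222656), (22.62451171875, 29.319398880004883), 79.84884643554688) [241 278  30  23 526] [0.60449338 0.22759893 0.09      ]
side pad [413.6        159.63157895] ((413.548828125, 159.62408447265625), (8.449970245361328, 13.864497184753418), 163.9041290283203) [410 153   9  14  95] [ 0.63431816 -0.44371829  0.008     ] [ 23.  36. 108.]
at [ 0.1677 -0.5238  0.2503] 17.75 F [-1.2 -1.3  0.8] w 0.0858 t 1.3
[[71.3, -64.5, -5.5, -9.9], [81.3, -51.3, -5.5, -9.9], [88.9, -36.6, -5.5, -9.9], [93.9, -20.8, -5.5, -9.9], [96.1, -4.4, -5.5, -9.9]]
[[95.4, 12.2, -5.5, -9.9], [91.9, 28.4, -5.5, -9.9], [85.7, 43.7, -5.5, -9.9], [76.9, 57.8, -5.5, -9.9]]
```

View pics/c1.png

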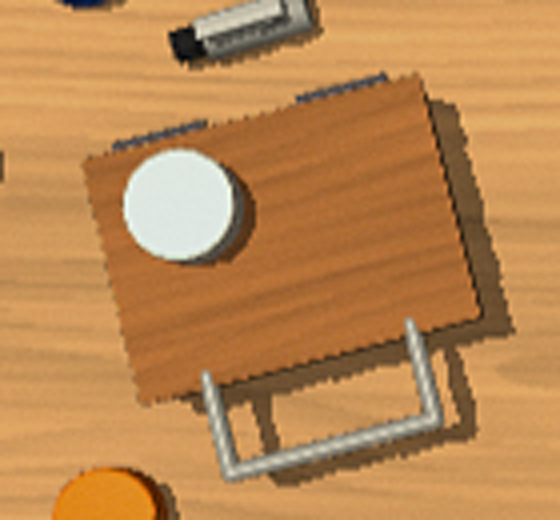

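The crop shows the white disc on the brown lid (crop (180,205)). The rail is at the front, at crop (330,450), and there is an orange disc to its lower left. The choice is confirmed. I'll go over the pad first for a wrist look, then to the bank.

```bash
sed -i 's/nmax=60,/nmax=.061,/' h.py; python3 -c "
from h import *
plan([.56,-.157,.30],106.7)"
```

```text
at [ 0.1677 -0.5238  0.2503] 17.75 F [-1.2 -1.3  0.8] w 0.0858 t 1.3
[[53.9, -25.5, -5.5, -9.9], [57.5, -15.9, -5.5, -9.9], [59.4, -5.8, -5.5, -9.9], [59.5, 4.5, -5.5, -9.9], [57.9, 14.6, -5.5, -9.9]]
[[54.5, 24.4, -5.5, -9.9], [49.5, 33.3, -5.5, -9.9], [43.0, 41.3, -5.5, -9.9], [35.3, 48.1, -5.5, -9.9]]
```

Request:
{"api": "arm_command", "payload": {"commands": [[[54, -25.5, -5.5, -10], [57.5, -16, -5.5, -10], [59.5, -6, -5.5, -10], [59.5, 4.5, -5.5, -10], [58, 14.5, -5.5, -10]]]}}

```text
time_s: 1.92
tool_pos: [0.3859, -0.3171, 0.2782]
eef_rot: [180.0, 0.0, 68.1]
ft_force: [-0.2, -1.4, 0.5]
grip_width: 0.0855
finger_force: 0.0
```

Request:
{"api": "arm_command", "payload": {"commands": [[[54.5, 24.5, -5.5, -10], [49.5, 33.5, -5.5, -10], [43, 41.5, -5.5, -10], [35.5, 48, -5.5, -9], [0, 0, 0, 0]]]}}

```text
time_s: 2.55
tool_pos: [0.5591, -0.1505, 0.2997]
eef_rot: [180.0, -0.0, 107.1]
ft_force: [-0.9, 0.3, 0.0]
grip_width: 0.0852
finger_force: 0.0
```

Run:
```python
from h import *
T=toolT(); s=snap('wrist','w1.png'); print({k:v for k,v in s.items() if k!='frame'}); 
for t in ['pad','canister','earbud_case']:
    for d in viewer.spot_point('wrist',t)[:2]:
        c=np.array(d['centre'])*[640,480]; print(t,d['conf'],c,atz(s,*c,0,T))
print(proj(s,[.594,-.158,.008],T))
plan([.603,.229,.25],106.7)
```

```text
{'fx': 346.14063469377214, 'fy': 346.14063469377214, 'cx': 320.6427250478319, 'cy': 244.21036563859502, 'tool_from_camera': array([[-5.18808543e-04,  9.62465869e-01,  2.71402253e-01,
         6.72515333e-02],
       [ 9.99999446e-01,  7.47905581e-04, -7.40691489e-04,
        -1.71695808e-04],
       [-9.15873537e-04,  2.71401718e-01, -9.62465723e-01,
        -1.23780589e-01],
       [ 0.00000000e+00,  0.00000000e+00,  0.00000000e+00,
         1.00000000e+00]])}
pad 0.94 [349.888 218.496] [ 0.5998911  -0.15777503  0.        ]
canister 0.68 [441.984 259.824] [ 0.73044033 -0.1744464   0.        ]
earbud_case 0.8 [250.688 185.808] [ 0.47209005 -0.15472898  0.        ]
earbud_case 0.46 [299.2   396.912] [ 0.61261315 -0.42954726  0.        ]
[345.79695343 218.58928899]
at [ 0.5565 -0.154   0.2997] 106.64 F [ 0.9 -0.9 -0.2] w 0.0856 t 2.75
[[50.5, 22.0, 7.1, -0.0], [50.5, 22.0, 7.1, -0.0], [50.5, 22.0, 7.1, -0.0], [50.5, 22.1, 7.1, -0.0], [50.5, 22.1, 7.1, -0.0]]
[[50.5, 22.1, 7.1, -0.0], [50.5, 22.1, 7.1, -0.0]]
```

View pics/w1.png

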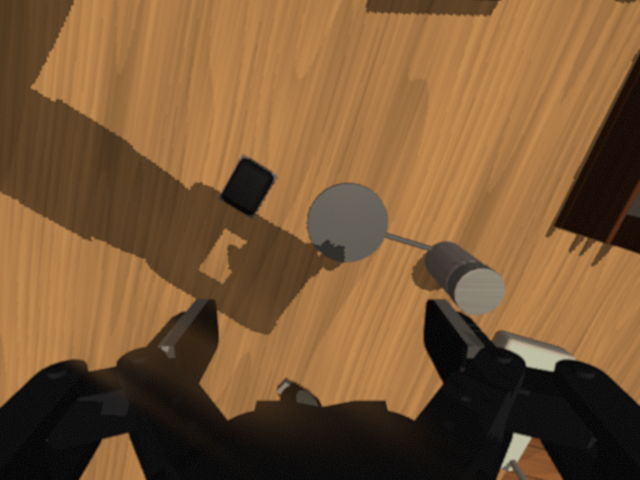

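The wrist view shows the pad as a grey disc centred near (347,222), with its cable leading to (430,247) and the canister. The earbud case is at (248,185).

```bash
cat >> h.py <<'E'
def disc(s,z,near,T=None,smax=70,vmin=60):
    h=cv2.cvtColor(s['frame'],cv2.COLOR_RGB2HSV)
    m=((h[...,1]<smax)&(h[...,2]>vmin)).astype('uint8')
    m=cv2.morphologyEx(m,cv2.MORPH_OPEN,np.ones((9,9),'uint8'))
    n,l,st,c=cv2.connectedComponentsWithStats(m); k=min(range(1,n),key=lambda i:np.hypot(*(c[i]-near)))
    pts=np.vstack(cv2.findContours((l==k).astype('uint8'),cv2.RETR_EXTERNAL,cv2.CHAIN_APPROX_NONE)[0])[:,0]
    W=np.array([atz(s,*p,z,T)[:2] for p in cv2.convexHull(pts)[:,0].astype(float)])
    (cx,cy),rad=cv2.minEnclosingCircle((W*1000).astype('float32'))
    e=cv2.fitEllipse((W*1000).astype('float32'))
    print('px',c[k].round(1),st[k],'encl',np.round([cx,cy,rad],1),'ell',np.round(e[0],1),np.round(e[1],1))
E
python3 - <<'E'
from h import *
T=toolT(); s=snap('wrist'); print(T[:3,3]); disc(s,.008,(347,222),T)
t=snap('top'); h=cv2.cvtColor(t['frame'],cv2.COLOR_RGB2HSV); disc(t,.008,(388,226))
print(proj(s,[.597,-.158,.008],T))
plan([.603,.229,.25],106.7)
E
```

```text
[ 0.55649832 -0.15397612  0.29965652]
px [351.5 218.3] [ 311  182   80   77 4641] encl [ 598.2 -163.2   49.8] ell [ 597.5 -163. ] [96.6 98.1]
px [381.4 224.3] [367 205  29  41 928] encl [ 599.7 -155.2   48.7] ell [ 602.  -145.7] [ 63.8 101.4]
[351.48051573 217.05440552]
at [ 0.5565 -0.1542  0.2998] 106.63 F [-0.6 -0.1 -0.8] w 0.0852 t 2.85
[[50.6, 22.0, 7.1, -0.0], [50.5, 22.0, 7.1, -0.0], [50.5, 22.0, 7.1, -0.0], [50.5, 22.1, 7.1, -0.0], [50.5, 22.1, 7.1, -0.0]]
[[50.5, 22.1, 7.1, -0.0], [50.5, 22.1, 7.1, -0.0]]
```

Request:
{"api": "arm_command", "payload": {"commands": [[[50.5, 22, 7, 0], [50.5, 22, 7, 0], [50.5, 22, 7, 0], [50.5, 22, 7, 0], [50.5, 22, 7, 0]]]}}

```text
time_s: 3.48
tool_pos: [0.5898, 0.1211, 0.2649]
eef_rot: [180.0, 0.0, 106.6]
ft_force: [0.2, -0.6, 0.7]
grip_width: 0.0858
finger_force: 0.0
```

Request:
{"api": "arm_command", "payload": {"commands": [[[50.5, 22, 7, 0], [50.5, 22, 7, 0], [0, 0, 0, 0], [0, 0, 0, 0]]]}}

```text
time_s: 3.98
tool_pos: [0.6028, 0.2286, 0.2508]
eef_rot: [-180.0, 0.0, 106.7]
ft_force: [-0.0, 0.1, 0.3]
grip_width: 0.0851
finger_force: 0.0
```

Run:
```python
from h import *
T=toolT(); s=snap('wrist','w2.png'); print(T[:3,3]); q=proj(s,[.603,.229,.096],T);print(q)
disc(s,.096,q,T,45,130)
for t in ['lid_rail','lid_hinge','power_bank']:
    for d in viewer.spot_point('wrist',t)[:3]:
        c=np.array(d['centre'])*[640,480]; print(t,d['conf'],c,atz(s,*c,{'lid_rail':.064,'lid_hinge':.06,'power_bank':.068}[t],T))
plan([.603,.229,.12],106.7)
```

```text
[0.60284485 0.22863511 0.25082809]
[320.91424826 230.63736068]
px [322.1 225.9] [ 288  196   66   63 3129] encl [602.7 230.5  27.9] ell [602.5 230.7] [54.1 55.6]
lid_rail 0.74 [172.8   266.112] [0.48052435 0.14820439 0.064     ]
lid_hinge 0.74 [363.712 265.68 ] [0.65488764 0.19935557 0.06      ]
power_bank 0.88 [319.872 224.784] [0.60250316 0.22751287 0.068     ]
power_bank 0.74 [342.528  40.416] [0.57702607 0.37524428 0.068     ]
power_bank 0.72 [475.392 296.688] [0.76606102 0.20261626 0.068     ]
at [0.603  0.2284 0.2512] 106.65 F [0.3 0.7 0.9] w 0.0851 t 4.175
[[0.2, 0.0, 43.7, -0.0], [0.2, 0.0, 43.7, -0.0], [0.2, 0.0, 43.7, -0.0]]
```

View pics/w2.png

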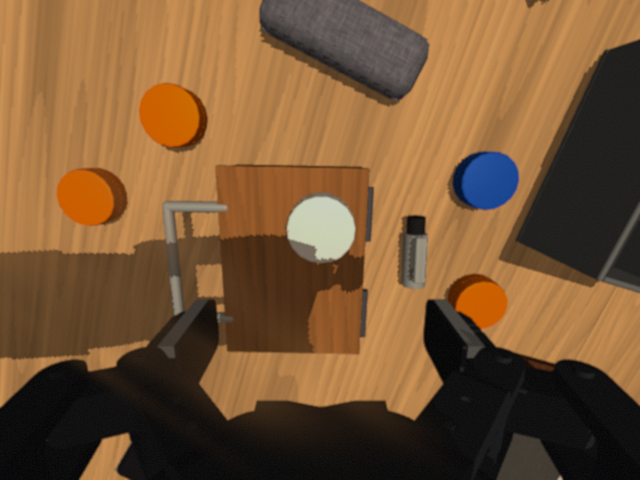

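The white disc sits at (321,228) between the fingers' line, and the rail is at left, x≈172. Descending on the bank.

Request:
{"api": "arm_command", "payload": {"commands": [[[0.5, 0, 50, 0], [0.5, 0, 50, 0], [0.5, 0, 30, 0], [0, 0, 17, 0], [0, 0, 10, 0]]]}}

```text
time_s: 4.8
tool_pos: [0.6027, 0.2308, 0.0937]
eef_rot: [180.0, 0.0, 106.7]
ft_force: [0.1, 0.8, -0.7]
grip_width: 0.0854
finger_force: 0.0
```

Request:
{"api": "arm_command", "payload": {"commands": [[[0, 0, 0, 0], [0, 0, 0, 0], [0, 0, 0, 0], [0, 0, 0, 0], [0, 0, 0, 0]]], "grip": 50, "grip_force": 25}}

```text
time_s: 5.42
tool_pos: [0.6029, 0.2312, 0.0951]
eef_rot: [179.9, 0.0, 106.8]
ft_force: [-2.0, -1.3, 6.8]
grip_width: 0.0566
finger_force: 26.7
```

Request:
{"api": "arm_command", "payload": {"commands": [[[0, 0, -5, 0], [0, 0, -15, 0], [0, 0, -30, 0], [0, 0, -20, 0], [0, 0, 0, 0]]], "grip_force": 35}}

```text
time_s: 6.05
tool_pos: [0.603, 0.2314, 0.1657]
eef_rot: [179.8, -0.0, 106.8]
ft_force: [-0.5, -0.4, -1.9]
grip_width: 0.0563
finger_force: 37.7
```

Run:
```python
from h import *
T=toolT(); s=snap('wrist','w3.png')
plan([.598,-.163,.16],106.7)
```

```text
at [0.6024 0.2312 0.1642] 106.75 F [-0.9  0.4 -2.1] w 0.0568 t 6.1
[[-53.7, -16.8, 0.6, 0.0], [-53.7, -16.8, 0.6, 0.0], [-53.7, -16.8, 0.6, 0.0], [-53.7, -16.8, 0.6, 0.0], [-53.7, -16.8, 0.6, 0.0]]
[[-53.7, -16.8, 0.6, 0.0], [-53.7, -16.8, 0.6, 0.0]]
```

View pics/w3.png

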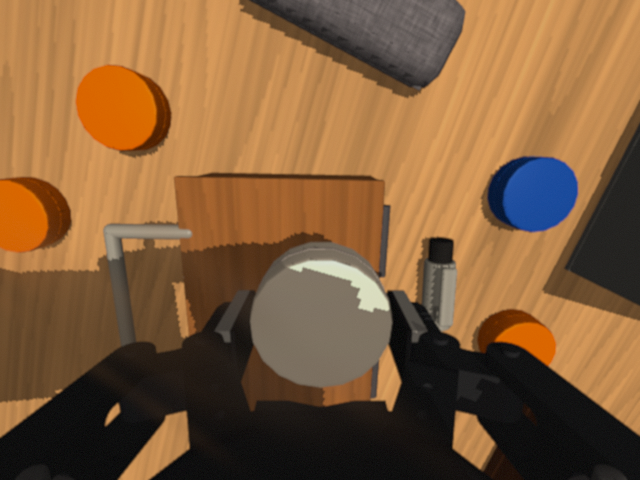

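The bank is held between the pads, with its top face centred about (321,318), level.

Request:
{"api": "arm_command", "payload": {"commands": [[[-53.5, -17, 0, 0], [-53.5, -17, 0, 0], [-53.5, -17, 0, 0], [-53.5, -17, 0, 0], [-53.5, -17, 0, 0]]]}}

```text
time_s: 6.72
tool_pos: [0.5973, -0.0512, 0.1626]
eef_rot: [-179.9, -0.0, 106.8]
ft_force: [0.9, -0.5, -1.4]
grip_width: 0.0562
finger_force: 37.7
```

Request:
{"api": "arm_command", "payload": {"commands": [[[-53.5, -17, 0, 0], [-53.5, -17, 0, 0], [0, 0, 40, 0], [0, 0, 40, 0], [0, 0, 0, 0]]]}}

```text
time_s: 7.35
tool_pos: [0.5941, -0.1611, 0.0803]
eef_rot: [-179.7, -0.2, 106.7]
ft_force: [1.3, 0.1, -0.6]
grip_width: 0.0561
finger_force: 38.3
```

Run:
```python
from h import *
T=toolT(); s=snap('wrist','w4.png')
a=np.linspace(0,2*np.pi,60,endpoint=False); I=np.eye(4)
for x in (-.004,0,.004):
  P=np.array([proj(s,[x+.029*np.cos(t),.029*np.sin(t),-.001],I) for t in a]); print(x,P.min(0),P.max(0))
h=cv2.cvtColor(s['frame'],cv2.COLOR_RGB2HSV); print(h[200:420:8,321].tolist())
plan([.598,-.163,.036],106.7)
```

```text
-0.004 [247.81715119 263.8137497 ] [393.88420166 394.598315  ]
0 [247.22877523 253.61358839] [394.46514447 386.49473691]
0.004 [246.63090142 243.23969541] [395.05546213 378.26830689]
[[20, 32, 121], [20, 32, 120], [21, 34, 119], [21, 31, 117], [19, 31, 116], [17, 30, 60], [14, 48, 121], [16, 55, 121], [39, 22, 222], [35, 32, 221], [17, 55, 126], [18, 58, 127], [17, 56, 128], [18, 54, 127], [17, 55, 125], [17, 55, 126], [18, 57, 125], [17, 57, 126], [17, 57, 126], [19, 58, 124], [17, 59, 126], [16, 61, 125], [17, 59, 125], [16, 58, 123], [15, 144, 179], [15, 145, 176], [15, 105, 34], [18, 88, 29]]
at [ 0.5955 -0.1615  0.0827] 106.75 F [-0.2 -0.5 -0.8] w 0.0565 t 7.4
[[-2.2, 1.9, 46.7, 0.0]]
```

View pics/w4.png

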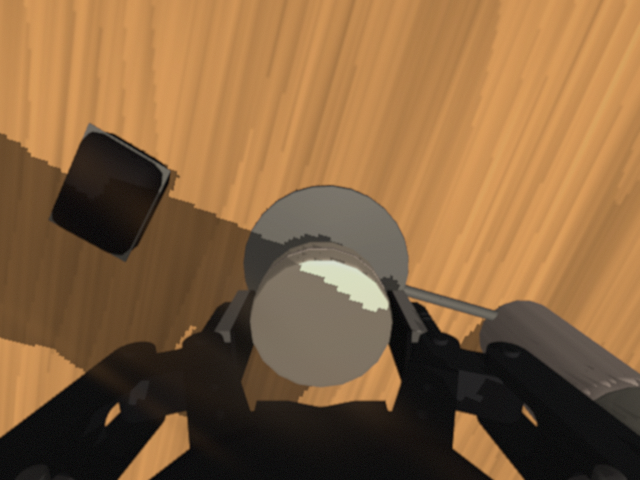

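The pad (columns 245–408, top row 186) lies beneath the bank (251–391). Now a check of the pad centre against this view.

Run:
```python
from h import *
T=toolT(); s=snap('wrist'); a=np.linspace(0,2*np.pi,180)
for c in [(.598,-.163),(.600,-.160),(.596,-.160),(.598,-.158)]:
  P=np.array([proj(s,[c[0]+.05*np.cos(t),c[1]+.05*np.sin(t),.008],T) for t in a]); print(c,P.min(0),P.max(0))
h=cv2.cvtColor(s['frame'],cv2.COLOR_RGB2HSV); g=h[...,1]<90
print('left',[(y,int(np.argmax(g[y,200:320])+200)) for y in (200,215,230,250)],'right',[(y,int(440-np.argmax(g[y,330:440][::-1]))) for y in (200,215,230,250,260,270)],'top',[(x,int(np.argmax(g[150:260,x])+150)) for x in(290,310,327,345,365)])
# fit
def pts():
    for y in (200,210,220): yield int(np.argmax(g[y,200:320])+200),y
    for y in (200,210,220,230,240,250,258): yield 439-int(np.argmax(g[y,330:440][::-1])),y
    for x in (290,300,310,327,345,365): yield x,int(np.argmax(g[150:260,x])+150)
W=np.array([atz(s,*p,.008,T)[:2] for p in pts()])
from scipy.optimize import least_squares
q=least_squares(lambda c:np.hypot(*(W-c).T)-.05,[.598,-.163],loss='soft_l1',f_scale=.001); print(q.x,q.fun.round(4))
plan([*q.x,.042],106.7)
```

```text
(0.598, -0.163) [241.59470389 182.40805018] [406.87897971 339.11387073]
(0.6, -0.16) [245.97173757 178.30058898] [411.75318135 335.94245378]
(0.596, -0.16) [239.4922905  176.23256437] [405.51250387 334.34034518]
(0.598, -0.158) [243.49888591 173.81755162] [409.81316759 332.47857648]
left [(200, 273), (215, 258), (230, 249), (250, 243)] right [(200, 373), (215, 389), (230, 398), (250, 404), (260, 405), (270, 404)] top [(290, 190), (310, 185), (327, 184), (345, 187), (365, 195)]
[ 0.59713296 -0.16435817] [-0.0001 -0.0004 -0.001   0.     -0.0002  0.0002 -0.0002 -0.0002 -0.0004
 -0.0004  0.0003  0.0001  0.0001  0.0002  0.0002  0.0003]
at [ 0.5965 -0.1617  0.0842] 106.76 F [-0.   1.4 -1.4] w 0.0562 t 7.45
[[-2.7, -0.1, 42.2, 0.1]]
```

Request:
{"api": "arm_command", "payload": {"commands": [[[-2.5, 0, 30, 0], [0, 0, 14, 0], [0, 0, 0, 0], [0, 0, 0, 0]]]}}

```text
time_s: 7.95
tool_pos: [0.5977, -0.1643, 0.041]
eef_rot: [179.9, 0.1, 106.8]
ft_force: [0.9, -0.4, -0.2]
grip_width: 0.0564
finger_force: 38.3
```

Request:
{"api": "arm_command", "payload": {"commands": [[[0, 0, 2, 0], [0, 0, 1.5, 0], [0, 0, 0, 0]]]}}

```text
time_s: 8.32
tool_pos: [0.597, -0.1642, 0.0363]
eef_rot: [-180.0, -0.0, 106.7]
ft_force: [0.0, -0.8, -0.4]
grip_width: 0.0562
finger_force: 38.3
```

Request:
{"api": "arm_command", "payload": {"commands": [[[0, 0, 1, 0], [0, 0, 1, 0], [0, 0, 0, 0]]]}}

```text
time_s: 8.7
tool_pos: [0.5972, -0.1642, 0.0355]
eef_rot: [180.0, 0.0, 106.8]
ft_force: [-4.3, 1.1, 12.9]
grip_width: 0.0564
finger_force: 39.6
```

Contact with the pad. Easing off slightly and releasing.

Request:
{"api": "arm_command", "payload": {"commands": [[[0, 0, -0.7, 0], [0, 0, 0, 0]]]}}

```text
time_s: 8.95
tool_pos: [0.5972, -0.1642, 0.0356]
eef_rot: [180.0, 0.0, 106.8]
ft_force: [-2.3, 0.2, 7.3]
grip_width: 0.0564
finger_force: 39.1
```

Request:
{"api": "arm_command", "payload": {"commands": [[[0, 0, 0, 0], [0, 0, 0, 0], [0, 0, 0, 0], [0, 0, 0, 0], [0, 0, 0, 0]]], "grip": 85}}

```text
time_s: 9.57
tool_pos: [0.5971, -0.1642, 0.035]
eef_rot: [-180.0, -0.0, 106.7]
ft_force: [-1.3, -0.1, -0.3]
grip_width: 0.0853
finger_force: 0.0
```

Request:
{"api": "arm_command", "payload": {"commands": [[[0, 0, -10, 0], [0, 0, -30, 0], [0, 0, -50, 0], [0, 0, -60, 0], [0, 0, -60, 0]]]}}

```text
time_s: 10.2
tool_pos: [0.5967, -0.1641, 0.2477]
eef_rot: [180.0, 0.0, 106.7]
ft_force: [0.8, -0.3, 0.9]
grip_width: 0.0851
finger_force: 0.0
```

Run:
```python
from h import *
T=toolT(); s=snap('wrist','w5.png'); q=proj(s,[.597,-.164,.036],T); print(q)
h=cv2.cvtColor(s['frame'],cv2.COLOR_RGB2HSV)
a=np.linspace(0,2*np.pi,24,endpoint=False)
for z,rad in((.036,.029),(.008,.05)):
  P=np.array([proj(s,[.597+rad*np.cos(t),-.164+rad*np.sin(t),z],T) for t in a]); print(P.min(0),P.max(0))
  for p in P: cv2.circle(s['frame'],tuple(int(v) for v in p.round()),1,(255,0,0),-1)
cv2.imwrite('pics/w5.png',cv2.resize(s['frame'][q[1].astype(int)-75:q[1].astype(int)+75,q[0].astype(int)-90:q[0].astype(int)+90,::-1],None,fx=4,fy=4))
# rail now, using both fixed cameras via network
plan([.478,.149,.20],106.7)
```

```text
[320.70715882 217.43750169]
[291.27093555 187.82953653] [350.09599412 245.70938918]
[273.60667238 164.05543282] [367.60433849 257.0028948 ]
at [ 0.5993 -0.1649  0.2564] 106.76 F [ 2.1 -1.   8.5] w 0.0853 t 10.25
[[55.9, -4.3, 9.4, 0.0], [55.9, -4.3, 9.4, 0.0], [55.9, -4.3, 9.4, 0.0], [55.9, -4.3, 9.4, 0.0], [55.9, -4.3, 9.4, 0.0]]
[[55.9, -4.3, 9.4, 0.0]]
```

View pics/w5.png

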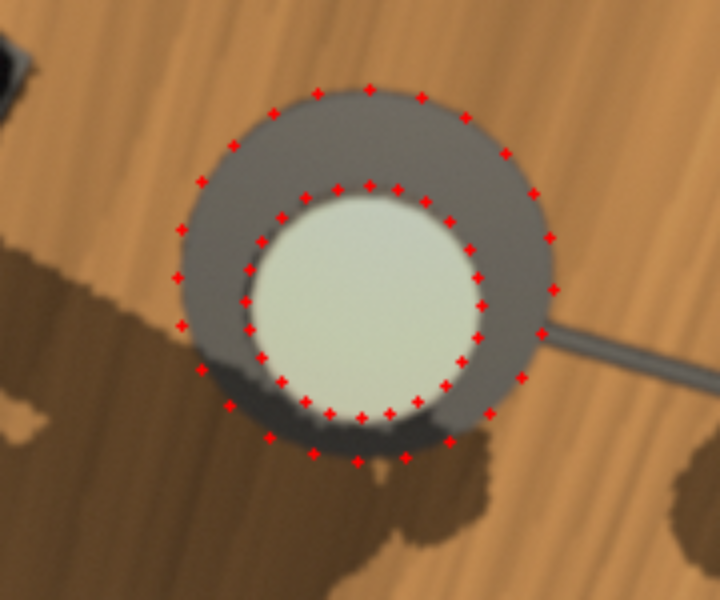

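The red model circles fit: the bank is flat and centred on the pad to about 1 mm, and released. Next is the rail.

Request:
{"api": "arm_command", "payload": {"commands": [[[56, -4.5, 9, 0], [56, -4.5, 9, 0], [56, -4.5, 9, 0], [56, -4.5, 9, 0], [56, -4.5, 9, 0]]], "grip": 40}}

```text
time_s: 10.88
tool_pos: [0.494, 0.099, 0.2003]
eef_rot: [179.9, 0.0, 106.7]
ft_force: [1.1, -0.5, -0.6]
grip_width: 0.0401
finger_force: 0.0
```

Request:
{"api": "arm_command", "payload": {"commands": [[[56, -4.5, 9, 0], [0, 0, 0, 0], [0, 0, 0, 0], [0, 0, 0, 0]]]}}

```text
time_s: 11.38
tool_pos: [0.475, 0.1489, 0.1913]
eef_rot: [180.0, 0.0, 106.7]
ft_force: [-0.0, 0.3, -0.3]
grip_width: 0.0398
finger_force: 0.0
```

Run:
```python
from h import *
T=toolT(); s=snap('wrist'); f=s['frame']
for t,z in (('lid_rail',.064),('lid_hinge',.06),('keybox',0)):
    for d in viewer.spot_point('wrist',t)[:2]:
        c=np.array(d['centre'])*[640,480]; print(t,d['conf'],c,atz(s,*c,z,T))
for yaw in (14.8,16.3,17.8):
  a=np.radians(yaw); u=np.array([np.cos(a),np.sin(a)]); n=np.array([-u[1],u[0]])
  c=np.array([.4785,.1485]); P=[proj(s,[*(c+n*k),.064],T).round(1).tolist() for k in(-.055,0,.055)]; print(yaw,P)
  if yaw==16.3:
    for p in P: cv2.circle(f,tuple(int(v) for v in p),2,(255,0,0),-1)
cv2.imwrite('pics/w6.png',f[...,::-1])
plan([.4785,.1485,.12],106.5)
```

```text
lid_rail 0.69 [329.024 239.184] [0.48101866 0.15101823 0.064     ]
lid_hinge 0.92 [565.12  239.712] [0.65438906 0.20119296 0.06      ]
keybox 0.95 [449.408 224.688] [0.59093434 0.18059281 0.        ]
14.8 [[322.4, 308.0], [324.8, 241.4], [327.6, 166.6]]
16.3 [[324.2, 308.1], [324.8, 241.4], [325.6, 166.5]]
17.8 [[326.0, 308.1], [324.8, 241.4], [323.5, 166.5]]
at [0.4747 0.1492 0.1911] 106.68 F [ 0.7  0.1 -0.5] w 0.04 t 11.575
[[-0.9, 1.7, 35.5, 0.1], [-0.9, 1.7, 35.5, 0.1]]
```

View pics/w6.png

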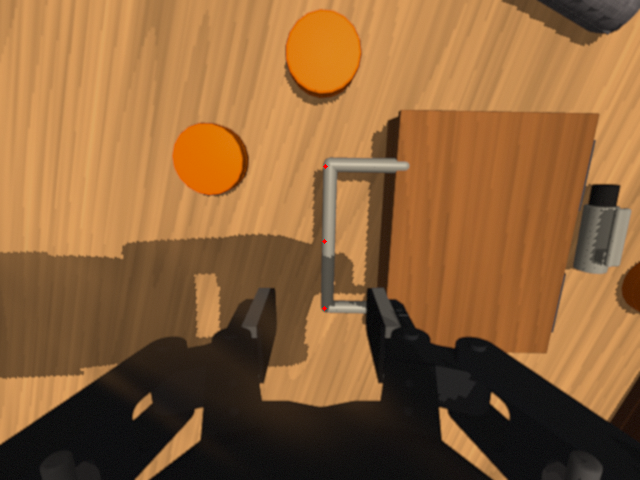

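The rail runs from (331,163) to (327,308), with its middle at (329,239). The model lies about 3 px to its left, so the rail middle is ≈ (0.481, 0.150) with box yaw ≈ 15.8°. The gap to the lid's edge is clear for the rear finger. Descending.

Request:
{"api": "arm_command", "payload": {"commands": [[[-1, 6, 30, 0.9], [0, 0, 40, 0], [0, 0, 30, 0], [0, 0, 18, 0], [0, 0, 8, 0]]]}}

```text
time_s: 12.2
tool_pos: [0.4802, 0.1502, 0.0641]
eef_rot: [-179.9, -0.0, 105.8]
ft_force: [0.1, 0.3, 1.3]
grip_width: 0.0401
finger_force: 0.0
```

Request:
{"api": "arm_command", "payload": {"commands": [[[0, 0, 0, 0], [0, 0, 0, 0], [0, 0, 0, 0], [0, 0, 0, 0]]], "grip": 0, "grip_force": 40}}

```text
time_s: 12.7
tool_pos: [0.4805, 0.1505, 0.0654]
eef_rot: [180.0, 0.0, 105.9]
ft_force: [-1.1, -1.5, 2.1]
grip_width: 0.0084
finger_force: 39.0
```

Run:
```python
from h import *
o=r.observe(); print(o['tool_pos'],o['eef_rot'],o['ft_force'],o['grip_width'],o['finger_force'])
```

```text
[0.4805095  0.15049237 0.06537161] [1.79972464e+02 9.81385388e-03 1.05852251e+02] [-1.13751094 -1.47338896  2.1031477 ] 0.00841458425523722 39.02721583843231
```

```bash
python3 -c "
import numpy as np
p=np.radians(1.27+np.arange(0,61,4));y=180.04*(1-np.cos(p));z=180.04*np.sin(p)
Y=np.round(y-y[0],1);Z=np.round(z-z[0],1)
R=[[0,round(a,1),round(-b,1),0] for a,b in zip(np.diff(Y),np.diff(Z))]
for i in (0,5,10):print(R[i:i+5])
print(Y[-1],Z[-1])"
```

```text
[[0, np.float64(0.7), np.float64(-12.5), 0], [0, np.float64(1.6), np.float64(-12.5), 0], [0, np.float64(2.5), np.float64(-12.3), 0], [0, np.float64(3.3), np.float64(-12.2), 0], [0, np.float64(4.1), np.float64(-11.8), 0]]
[[0, np.float64(5.0), np.float64(-11.6), 0], [0, np.float64(5.7), np.float64(-11.1), 0], [0, np.float64(6.6), np.float64(-10.8), 0], [0, np.float64(7.2), np.float64(-10.2), 0], [0, np.float64(8.0), np.float64(-9.8), 0]]
[[0, np.float64(8.6), np.float64(-9.1), 0], [0, np.float64(9.2), np.float64(-8.5), 0], [0, np.float64(9.8), np.float64(-7.9), 0], [0, np.float64(10.4), np.float64(-7.2), 0], [0, np.float64(10.8), np.float64(-6.4), 0]]
93.5 153.9
```

Request:
{"api": "arm_command", "payload": {"commands": [[[0, 0.7, -12.5, 0], [0, 1.6, -12.5, 0], [0, 2.5, -12.3, 0], [0, 3.3, -12.2, 0], [0, 4.1, -11.8, 0]]]}}

```text
time_s: 13.32
tool_pos: [0.4915, 0.1536, 0.127]
eef_rot: [-179.9, 0.0, 105.9]
ft_force: [-2.8, -5.5, -2.0]
grip_width: 0.0087
finger_force: 39.0
```

Request:
{"api": "arm_command", "payload": {"commands": [[[0, 5, -11.6, 0], [0, 5.7, -11.1, 0], [0, 6.6, -10.8, 0], [0, 7.2, -10.2, 0], [0, 8, -9.8, 0]]]}}

```text
time_s: 13.95
tool_pos: [0.5209, 0.1619, 0.1806]
eef_rot: [-179.6, 0.0, 105.9]
ft_force: [-16.0, -9.1, 12.3]
grip_width: 0.0084
finger_force: 39.4
```

The radial push is about 20 N outward, so I'll correct the path outward by about 2 mm.

Request:
{"api": "arm_command", "payload": {"commands": [[[0, 7.4, -10, 0], [0, 8.7, -9, 0], [0, 9.5, -8.3, 0], [0, 10.2, -7.6, 0], [0, 10.6, -6.8, 0]]]}}

```text
time_s: 14.58
tool_pos: [0.5679, 0.1751, 0.2234]
eef_rot: [-180.0, 0.0, 105.9]
ft_force: [-7.6, -5.7, 9.4]
grip_width: 0.008
finger_force: 39.3
```

Request:
{"api": "arm_command", "payload": {"commands": [[[0, 0, 0, 0], [0, 0, 0, 0], [0, 0, 0, 0]]]}}

```text
time_s: 14.95
tool_pos: [0.568, 0.1751, 0.2234]
eef_rot: [180.0, 0.0, 105.9]
ft_force: [-5.3, -5.0, 10.2]
grip_width: 0.008
finger_force: 40.3
```

Run:
```python
from h import *
a=np.radians(15.8); u=np.array([np.cos(a),np.sin(a),0]); n=np.array([-u[1],u[0],0]); H=np.array([.481,.150,.060])+.18*u
def P(rr,y,h,th): # rr from hinge forward, h above underside
    t=np.radians(th); return H-u*(rr*np.cos(t)-h*np.sin(t))+n*y+np.array([0,0,rr*np.sin(t)+h*np.cos(t)])
tiles=[]
for cam in('side','top'):
    s=snap(cam); f=s['frame']; 
    for t in('lid_rail','lid_hinge'):
        for d in viewer.spot_point(cam,t)[:1]: print(cam,t,d['conf'],np.array(d['centre'])*[640,480])
    print('model rail',[(th,proj(s,P(.18,0,.004,th)).round(1).tolist()) for th in(57,60,63)],'hinge',proj(s,H))
    ctr=proj(s,P(.1,0,0,60)).astype(int); x0,y0=ctr-[50,65]; g=cv2.resize(f[y0:y0+130,x0:x0+100],None,fx=4,fy=4,interpolation=cv2.INTER_CUBIC)
    for th,c in((55,(0,0,255)),(60,(255,0,0)),(65,(0,255,0))):
        for e in ([(.134,-.092,.008),(.134,.092,.008),(0.005,.092,.008)],[(.18,-.055,.004),(.18,.055,.004)]):
            q=np.array([(proj(s,P(*k,th))-[x0,y0])*4 for k in e]).astype(int); cv2.polylines(g,[q],False,c,1)
    tiles.append(g)
cv2.imwrite('pics/f1.png',np.hstack(tiles)[...,::-1])
```

```text
side lid_hinge 0.94 [250.176 277.68 ]
model rail [(57, [287.8, 236.3]), (60, [283.5, 233.1]), (63, [279.0, 230.0])] hinge [248.82833288 278.28157177]
top lid_rail 0.73 [224.832 172.704]
top lid_hinge 0.83 [224.704 191.52 ]
model rail [(57, [220.5, 230.1]), (60, [218.8, 225.4]), (63, [217.2, 220.6])] hinge [224.18860391 194.20029315]
```

View pics/f1.png

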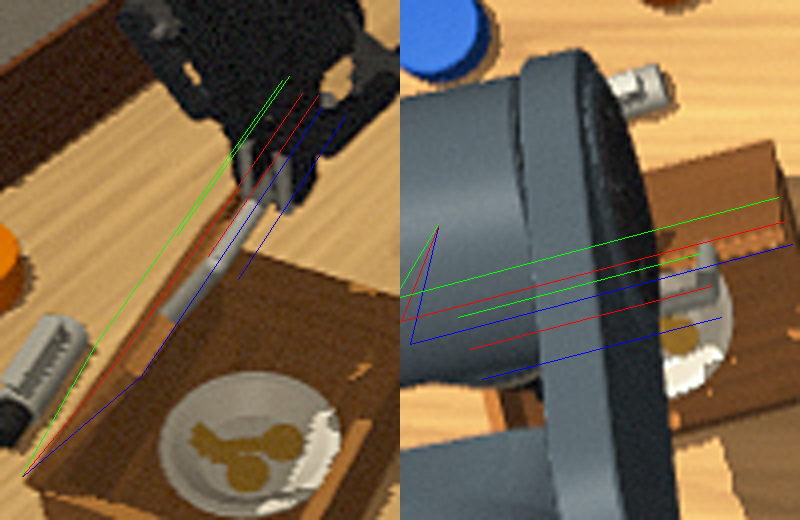

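The side tile shows the near rail corner at about (215,265) and the dish with keys in full view. The top tile shows the far rail end at about (712,293) and the lid's front edge near (783,232), between the red (60°) and blue (55°) lines. I'll fit the angle to these pixels.

Run:
```python
from h import *
S={c:snap(c) for c in('side','top')}
o0=np.array([.4805,.1505]);o1=np.array([.568,.1751])
for yaw,R0 in((15.8,(.481,.150)),(16.2,(.4805,.1505)),(15.8,(.4825,.1505))):
    a=np.radians(yaw); u=np.array([np.cos(a),np.sin(a),0]); n=np.array([-u[1],u[0],0]); H=np.array([*R0,.060])+.18*u
    def P(rr,y,h,th):
        t=np.radians(th); return H-u*(rr*np.cos(t)-h*np.sin(t))+n*y+np.array([0,0,rr*np.sin(t)+h*np.cos(t)])
    Hs=np.array([*(np.array([.481,.150])+.18*np.array([np.cos(np.radians(15.8)),np.sin(np.radians(15.8))])),.06])
    # same tile offsets as drawn
    b=np.radians(15.8);t=np.radians(60);C=Hs-np.array([np.cos(b),np.sin(b),0])*.1*np.cos(t)+np.array([0,0,.1*np.sin(t)])
    for th in (55,57,59,61,63):
        f=lambda c,k,off:((proj(S[c],P(*k,th))-(proj(S[c],C).astype(int)-[50,65]))*4+[off,0]).round().tolist()
        print(yaw,th,'side rail+ end',f('side',(.18,.055,.004),0),'side lid+ top corner',f('side',(.134,.092,.008),0),'| top rail- end',f('top',(.18,-.055,.004),400),'lid- corner',f('top',(.134,-.092,.008),400), 'TCP-bar', (np.array([*o1,.2234])-P(.18,0,.004,th)).round(4))
im=cv2.imread('pics/f1.png'); h=cv2.cvtColor(im,cv2.COLOR_BGR2HSV)
for y in (265,285,305): print(y,[int(x) for x in np.where((h[y,100:300,1]<60)&(h[y,100:300,2]>90))[0][[0,-1]]+100])
```

```text
15.8 55 side rail+ end [239.0, 279.0] side lid+ top corner [142.0, 376.0] | top rail- end [721.0, 317.0] lid- corner [792.0, 244.0] TCP-bar [0.01   0.0033 0.0137]
15.8 57 side rail+ end [227.0, 270.0] side lid+ top corner [133.0, 370.0] | top rail- end [717.0, 305.0] lid- corner [790.0, 235.0] TCP-bar [0.0049 0.0019 0.0103]
15.8 59 side rail+ end [215.0, 261.0] side lid+ top corner [123.0, 364.0] | top rail- end [714.0, 292.0] lid- corner [787.0, 226.0] TCP-bar [-0.0003  0.0004  0.007 ]
15.8 61 side rail+ end [202.0, 252.0] side lid+ top corner [114.0, 358.0] | top rail- end [710.0, 280.0] lid- corner [784.0, 217.0] TCP-bar [-0.0056 -0.0011  0.004 ]
15.8 63 side rail+ end [190.0, 244.0] side lid+ top corner [105.0, 352.0] | top rail- end [706.0, 267.0] lid- corner [782.0, 207.0] TCP-bar [-0.011  -0.0026  0.0012]
16.2 55 side rail+ end [239.0, 281.0] side lid+ top corner [142.0, 379.0] | top rail- end [719.0, 318.0] lid- corner [789.0, 244.0] TCP-bar [0.0106 0.0023 0.0137]
16.2 57 side rail+ end [227.0, 272.0] side lid+ top corner [133.0, 373.0] | top rail- end [715.0, 306.0] lid- cor
[... 716 characters left out ...]
57 side rail+ end [224.0, 269.0] side lid+ top corner [129.0, 369.0] | top rail- end [716.0, 302.0] lid- corner [789.0, 232.0] TCP-bar [0.0034 0.0014 0.0103]
15.8 59 side rail+ end [211.0, 260.0] side lid+ top corner [120.0, 363.0] | top rail- end [712.0, 289.0] lid- corner [786.0, 223.0] TCP-bar [-0.0018 -0.0001  0.007 ]
15.8 61 side rail+ end [199.0, 251.0] side lid+ top corner [111.0, 357.0] | top rail- end [708.0, 276.0] lid- corner [783.0, 214.0] TCP-bar [-0.0071 -0.0016  0.004 ]
15.8 63 side rail+ end [186.0, 243.0] side lid+ top corner [101.0, 351.0] | top rail- end [704.0, 263.0] lid- corner [781.0, 204.0] TCP-bar [-0.0125 -0.0031  0.0012]
265 [203, 227]
285 [183, 203]
305 [166, 185]
```

Both views agree with the pads' line at about 59°. A small correction follows: +1° and some pressure relief.

Request:
{"api": "arm_command", "payload": {"commands": [[[0, 1.3, -1.4, 0], [0, 1.3, -1.4, 0], [0, 0, 0, 0], [0, 0, 0, 0]]]}}

```text
time_s: 15.85
tool_pos: [0.5706, 0.1758, 0.225]
eef_rot: [180.0, 0.0, 105.9]
ft_force: [-3.3, -6.0, 2.2]
grip_width: 0.0082
finger_force: 39.5
```

Request:
{"api": "arm_command", "payload": {"commands": [[[0, 0, 0, 0], [0, 0, 0, 0], [0, 0, 0, 0], [0, 0, 0, 0], [0, 0, 0, 0]]]}}

```text
time_s: 16.48
tool_pos: [0.5705, 0.1758, 0.225]
eef_rot: [-180.0, 0.0, 105.8]
ft_force: [-3.0, -5.9, 2.0]
grip_width: 0.0081
finger_force: 39.5
```

Run:
```python
from h import *
o0=r.observe(); p=o0['tool_pos']; print(p,o0['ft_force'],o0['grip_width'],o0['qvel'].round(2))
u=np.array([np.cos(np.radians(16)),np.sin(np.radians(16))]); hx=.18-(p[:2]-[.4808,.1503])@u; print('angle',np.degrees(np.arccos(hx/.18004))-1.27)
def f(c,T):
    s=snap(c,c+'9.png')
    for t in T:
        for d in viewer.spot_point(c,t)[:2]: q=np.array(d['centre'])*[640,480]; print(c,t,round(d['conf'],2),q.round(1),atz(s,*q,0.008 if t=='power_bank' else 0).round(3))
f('side',['lid_rail','power_bank','pad','canister','earbud_case','pump_head','tracker','tape_measure','glasses_case'])
f('wrist',['lid_rail']) if 0 else None
```

```text
[0.57052674 0.17580467 0.22502427] [-2.99395718 -5.87860599  1.98688567] 0.008077574309525307 [ 0.06 -0.04 -0.05  0.07 -0.08  0.05]
angle 59.93575462483522
side lid_rail 0.73 [370.6 218.5] [ 0.595 -0.164  0.   ]
side lid_rail 0.64 [281.2 231.3] [0.739 0.01  0.   ]
side power_bank 0.97 [368.3 215. ] [ 0.602 -0.163  0.008]
side power_bank 0.82 [179.7 307.2] [0.746 0.313 0.008]
side pad 0.69 [369.7 221.5] [ 0.59  -0.153  0.   ]
side pad 0.28 [209.7 384.6] [0.574 0.39  0.   ]
side canister 0.62 [328.7 194.4] [ 0.735 -0.174  0.   ]
side earbud_case 0.69 [412.2 242.9] [ 0.469 -0.153  0.   ]
side pump_head 0.75 [225.5 285.8] [ 0.72   0.212 -0.   ]
side tracker 0.7 [463.7 199.2] [ 0.445 -0.379  0.   ]
side tracker 0.27 [228.5 286.3] [0.714 0.209 0.   ]
side tape_measure 0.75 [418.6 165.8] [ 0.612 -0.437  0.   ]
side glasses_case 0.84 [207.7 382. ] [0.58  0.388 0.   ]
```

```bash
python3 -c "
from bench import r
print(r.close_job())"
```

```text
the job is handed in; nothing more can be done
None
```

The job is handed in: the white power bank is released, flat and centred on the pad to about 1 mm, and the gripper is holding the key box lid steady at about 60° (my estimate from pose and camera). No bystander showed any clear movement at the last side-camera check.

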